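# Post the failed return bend through the reject box's flap

## Robot

A 7-joint arm with a two-finger parallel gripper is mounted at the origin on the work surface. World frame = base frame: x ahead of the robot, y to its left, z up, the work surface at z = 0. Lengths are in m, angles in rad, forces in N, time in s.
With the tool pointing down it reaches from about 0.4 to 0.875 m from the base axis. Payload 19.3 kg.
Tool frame: the origin (TCP) lies at the very end of the fingers, on their centre line; the grasp point (between the pads) lies robot.grip_depth behind it (robot.grip_depth is the distance from the TCP to the grasp point, in m); z points along the fingers, x is the direction in which the jaws open and shut, and the axes are right-handed (so a half turn about z gives the same grasp; the last joint's range is limited). The gripper opens to 85 mm and grips with 20 to 120 N. Pads are 22 mm wide; open, the fingers measure 114 mm over their backs; the gripper's body (76 mm by 85 mm) begins 54 mm behind the grasp point. The pads swing forward as they close: fully open they stand 13 mm farther back than shut.
Start: joints at [-1.406, 0.521, -0.036, 1.599, 0.021, 1.021, -0.113], TCP at [0.145, 0.608, 0.231] pointing down, gripper open.
Joint ranges: [-2.91, 2.91], [-0.3, 2.13], [-1.5, 1.42], [0.17, 2.43], [-1.26, 4.41], [0.16, 1.93], [-2.52, 2.52]. Speed limits (rad/s): [1.89, 1.89, 2.39, 2.39, 3.01, 3.01, 3.01].

## Interface

Orientations are given as [roll, pitch, yaw] about the fixed x, y, z axes, in that order (R = Rz(yaw) Ry(pitch) Rx(roll)).
In Python, from workcell import robot gives the robot as it stands.
- The arm moves only by the shell command python3 -m inch 'ROWS'. ROWS is JSON, a list that holds one entry, the list of rows, each a list of 7 numbers: the shift along the tool's x, y, z normalised to -1 to 1, where 1 is 0.04 m, then the turn, a rotation vector about the tool's x, y, z normalised to -1 to 1, where 1 is 0.15 rad, then the opening, from -1 (shut) to 1 (fully open), so that 0 is half open. A call has 1 to 12 rows; each row shifts and turns the commanded pose from where the row before left it, along the tool's axes as they then stand; what a row does not reach is not made up. A row lasts 1/8 s, in which the tool goes at most 62.5 mm and 10.7 degrees, less where a joint would pass 70% of its speed; a pose out of reach is approached as far as the arm can. A call with a number of a shift or a turn outside -1 to 1 is refused whole. A call with a gripper value outside its range is refused whole. The fingers move at their own pace and stop on an object; the grip force is fixed at half the most. Time passes only in rows, so rows that do not move let the fingers close. It gives the time, the measured TCP pose, the force and the opening at its end, in the units of the state.
- robot.observe(): the state, without advancing time (a new reading comes with each control period).
- robot.camera(name): name is "side" or "top"; returns a dict with "frame" (420x560x3 uint8, red, green, blue), "fx", "fy", "cx", "cy" (pixels), "dist_coeffs" ([k1, k2, p1, p2, k3] as OpenCV has them; the pictures are not rectified), "eye" and "attitude" of the camera in the world. Camera axes: x right, y down, z forward; pixel columns grow to the right and rows downward; lengths in m; the calibration is good to about 2 mm. A picture is of the moment at which its call begins. There is no depth.
- robot.hand_in(): hands the job in, once; it reports no verdict.
The state is a dict: "clock": time; "q": joint angles; "qd": joint speeds; "joint_torque": joint torques, N m; "tcp_pos": TCP position; "eef_rot": TCP orientation; "force": force on the tool from outside, world axes, zero at the start; "moment": the same for the moment, N m; "width": opening from 0.0 (shut) to 1.0 (fully open).
Only numpy, scipy, OpenCV 4.12 (cv2) and the standard library are available. Lean on these libraries where they do the work, as an engineer would, in place of code of your own. Each camera call takes 0.05 s, during which the arm holds its last target.

## Task

The copper return bend lying on the loading tray of the red reject box has failed its leak test. Without picking it up, push it with your fingertips along the tray, through the hanging yellow flap and on until it slides down the chute into the box; then draw your fingers out so that the flap swings shut behind it. Leave everything else on the bench where it is.

Things in the scene. Friction and masses are not known exactly. Their poses are not given: they have to be found in the camera images.
- bend: The failed part: U-shaped copper return bend of 22 mm tube lying flat on the tray, 105 mm long, 82 mm wide, 22 mm high, about 130 g. Origin: centre of length and width (about its centre of mass), underside. Its x axis runs along the legs to the closed round end (front at x = +52.5 mm), which faces roughly to the flap. Legs at y = +-30 mm, with flat tube ends at x = -52.5 mm.
- reject_box: Red steel box with a clear hood and a loading tray, screwed to the bench. Origin: at bench level under the middle of the doorway; x axis = level feed direction from tray into box, y left of it, z up. Tray: bare steel, level, top 80 mm above the bench, x = -240 to 0 mm, open at its back end. Hood and lintel reach 84 mm above the tray; hood 150 mm wide, x = 0 to 300 mm.
- tray_mid (a point): Middle of the tray's top, 120 mm before the doorway (box x = -120 mm). Low black plastic guides 18 mm high stand along the tray: inner faces at box y = +-85 mm up to x = -70 mm, then closing as a funnel to y = +-55 mm at the doorway, which centres a pushed part.
- doorway (a point): Middle of the doorway's sill, at tray height (box x = 0). The doorway is 110 mm wide and 62 mm high, cut in a 4 mm front wall (x = -4 to 0 mm); above it the lintel rises from 62 to 84 mm over the tray. Fingers leaning forward about 40 degrees can reach some 30 mm in under the lintel.
- chute_lip (a point): Where the level slick sill inside the box ends (62 mm past the doorway, tray height) and the slick chute falls away at 35 degrees to a floor 12 mm above the bench (box x = 159 to 296 mm). A part whose middle is pushed past this lip tips and slides down by itself; for the bend its tail then is 10 to 25 mm past the doorway.
- flap (a joint): Angle of the hanging yellow flap just behind the doorway, rad: 0 = shut, hanging plumb on its stop; grows to 1.35 as its lower edge is pushed inwards (box +x) and up. Hinged along its upper edge at box x = 6 mm, 70 mm above the tray; hangs 65 mm down, 104 mm wide, 3 mm thick, 60 g. No latch or spring: under 1 N opens it, and it falls shut by its weight in about a second.
- flap_edge (a point): Middle of the flap's lower edge; 5 mm above the tray's level when the flap is shut.
- good_bend: A second return bend of the same shape, lying on the bare bench: a good one, to be left alone. Origin: centre, underside.
- tee: Copper tee fitting lying on the bench, 72 mm long, 25 mm high; to be left alone. Origin: centre, underside.
- ball_valve: Small brass ball valve with a green lever, about 110 mm long, 48 mm high; to be left alone. Origin: under the valve body.
- flux_tin: Green flux tin, 68 mm across, 44 mm high; to be left alone. Origin: centre, underside.
- wire_brush: Brush with a wooden handle lying on the bench; to be left alone. Origin: centre, underside.
- wrench: Steel spanner lying on the bench; to be left alone. Origin: centre, underside.
- tube_cutter: Grey tube cutter with a black knob, about 95 mm long, 22 mm high; to be left alone. Origin: centre, underside.

How it is judged:
By the outcome, as a careful person would: the job done as asked, in the order asked, and still so for the second after the job is handed in, with the robot touching nothing.
It also fails if it takes over 40 s, if anything falls off the work surface, if the arm or the gripper's body presses on something with over 40 N, if the wrist force passes 120 N, or if a joint passes its speed limit or range.

## Working session

There is one attempt and no reset: what is moved stays moved. The work goes in short steps, Python scripts to look and compute and a shell command to move; the robot and the scene stay as the last step left them, time stands still between calls to the robot, and variables do not carry over. Pictures are saved under pics/ and viewed, and the job is handed in when it is done.

```bash
ls; mkdir -p pics; python3 - <<'E'
from workcell import robot
import cv2
s=robot.observe();print({k:(s[k]) for k in ('clock','q','tcp_pos','eef_rot','force','width')}, robot.grip_depth)
for n in('side','top'):
    c=robot.camera(n);cv2.imwrite(f'pics/{n}0.png',c['frame'][:,:,::-1]);print(n,{k:c[k] for k in c if k!='frame'})
E
```

```text
pics
{'clock': 0.0, 'q': array([-1.4061794 ,  0.52201964, -0.03629687,  1.60000189,  0.02119571,
        1.0210833 , -0.1128004 ]), 'tcp_pos': array([0.14539003, 0.60751286, 0.23072475]), 'eef_rot': array([3.14150120e+00, 1.12370638e-03, 1.33594015e+00]), 'force': array([-0.34457367,  0.68398005,  0.08573877]), 'width': 0.9991102330700605} 0.0187
side {'fx': 505.9060003231337, 'fy': 505.9060003231337, 'cx': 279.87791798799503, 'cy': 207.03569199758783, 'dist_coeffs': array([-0.18222575,  0.        ,  0.        ,  0.        ,  0.        ]), 'eye': array([ 0.0212216 , -1.02238928,  0.94472088]), 'attitude': array([-2.214391  ,  0.01222459, -0.53126237])}
top {'fx': 425.2108637850336, 'fy': 425.2108637850336, 'cx': 282.9096689840869, 'cy': 204.23338283981005, 'dist_coeffs': array([-0.01922997,  0.        ,  0.        ,  0.        ,  0.        ]), 'eye': array([ 0.49646772, -0.07670681,  1.39854397]), 'attitude': array([-3.07467538,  0.01601906, -1.56947077])}
```

View pics/side0.png

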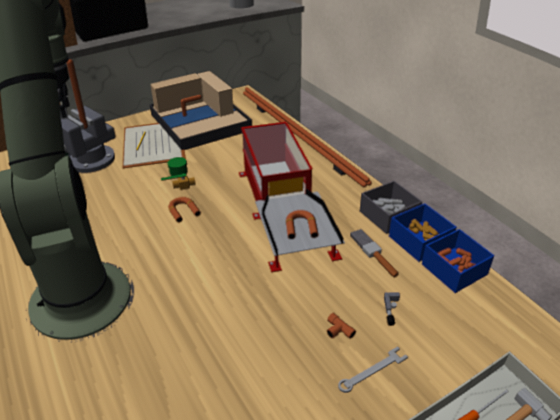

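View pics/top0.png

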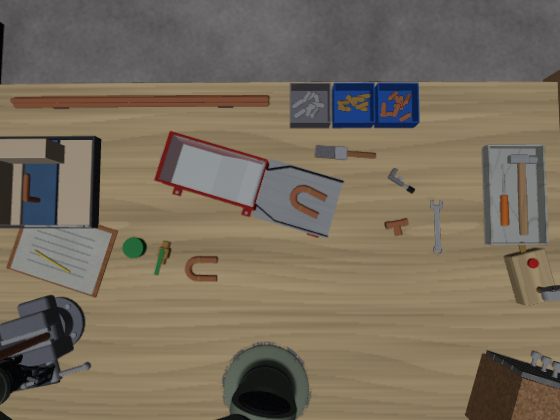

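The side view shows the box with its yellow flap at about (285,187) and the bend on the tray at about (301,222). The top view shows the tray at (300,197), the bend at (308,200), the box to its left, and the arm clear at lower left. Next I'll measure.

```bash
cat > h.py <<'E'
import numpy as np,cv2
from scipy.spatial.transform import Rotation as R
def K(c): return np.array([[c['fx'],0,c['cx']],[0,c['fy'],c['cy']],[0,0,1.]])
def ray(c,uv):
    p=cv2.undistortPoints(np.array(uv,float).reshape(-1,1,2),K(c),np.array(c['dist_coeffs'])).reshape(-1,2)
    d=np.c_[p,np.ones(len(p))]@R.from_euler('xyz',c['attitude']).as_matrix().T
    return np.array(c['eye']),d
def plane(c,uv,z):
    e,d=ray(c,uv); return e+d*((z-e[2])/d[:,2])[:,None]
def proj(c,P):
    Rm=R.from_euler('xyz',c['attitude']).as_matrix()
    rv=cv2.Rodrigues(Rm.T)[0]; t=-Rm.T@np.array(c['eye'])
    return cv2.projectPoints(np.array(P,float).reshape(-1,1,3),rv,t,K(c),np.array(c['dist_coeffs']))[0].reshape(-1,2)
E
python3 - <<'E'
from workcell import robot
from h import *
import pickle
C={n:robot.camera(n) for n in('side','top')}
pickle.dump(C,open('c0.pkl','wb'))
t=C['top'];print(plane(t,[[265,385]],0.0))
f=t['frame'][:,:,::-1];cv2.imwrite('pics/tc.png',cv2.resize(f[120:250,145:355],None,fx=3.8,fy=3.8,interpolation=cv2.INTER_CUBIC))
f=C['side']['frame'][:,:,::-1];cv2.imwrite('pics/sc.png',cv2.resize(f[115:280,230:360],None,fx=3.6,fy=3.6,interpolation=cv2.INTER_CUBIC))
E
```

```text
[[0.007022   0.00270319 0.        ]]
```

View pics/tc.png

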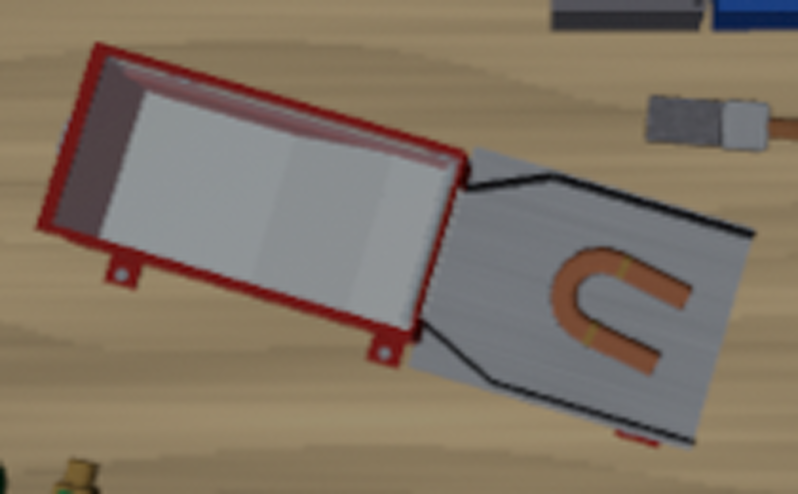

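View pics/sc.png

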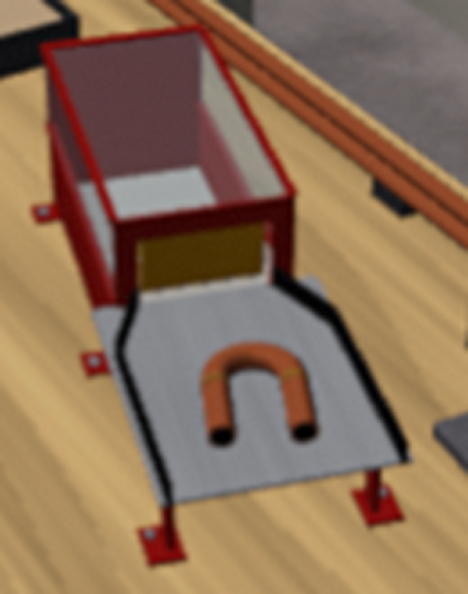

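The top crop shows the hood rim corners at (97,43), (466,153), (413,338) and (40,230). The guides' back ends are at (752,237) and (692,442), and the bend tails at (688,297) and (655,365). The side crop shows the shut flap below the lintel.

```bash
python3 - <<'E'
from h import *
import pickle
C=pickle.load(open('c0.pkl','rb'));t=C['top'];s=C['side']
T=lambda L:(np.array(L,float)+.5)/3.8-.5+[145,120]
S=lambda L:(np.array(L,float)+.5)/3.6-.5+[230,115]
rim=plane(t,T([[97,43],[466,153],[413,338],[40,230]]),.164)
print('rim',rim.round(4),np.linalg.norm(np.diff(rim,axis=0),axis=1))
g=plane(t,T([[752,237],[692,442],[553,177],[492,380]]),.098)
print('guide',g.round(4),np.linalg.norm(g[0]-g[1]))
gs=plane(s,S([[405,452],[170,495]]),.098);print('guide side',gs.round(4))
m=(rim[1]+rim[2])/2;m2=(rim[0]+rim[3])/2
x=(m2-m)[:2];print('dir rim',np.degrees(np.arctan2(x[1],x[0])))
gb=(g[0]+g[1])/2;x2=(m-gb)[:2];print('dir guide->front',np.degrees(np.arctan2(x2[1],x2[0])),np.linalg.norm(x2),'front mid',m, 'back',gb)
for a,b in((0,2),(1,3)):
    d=g[b]-g[a];print(np.degrees(np.arctan2(d[1],d[0])))
for n,c,off in(('top',t,0),('side',s,0)):
    f=c['frame'];hsv=cv2.cvtColor(f,cv2.COLOR_RGB2HSV)
    P=proj(c,[[*gb[:2],.08]])[0]
    m_=((hsv[...,0]<14)&(hsv[...,1]>110)&(hsv[...,2]>90)).astype(np.uint8)
    nl,lab,st,ce=cv2.connectedComponentsWithStats(m_)
    for i in range(1,nl):
        if st[i,4]>150 and 230<ce[i][0]<345 and 160<ce[i][1]<260: 
            print(n,st[i],ce[i]); 
            ys,xs=np.nonzero(lab==i);w=plane(c,np.c_[xs,ys],.091 if n=='top' else .091)
            rect=cv2.minAreaRect(w[:,:2].astype(np.float32)*1000);print(rect)
tails=plane(t,T([[688,297],[655,365]]),.091);front=plane(t,T([[556,290]]),.091)
print('tails',tails,'front',front)
# side: tail-end centre pixels (221,437),(302,432) at z .091
print('side tails',plane(s,S([[221,437],[302,432]]),.091))
E
```

```text
rim [[ 0.7967  0.2776  0.164 ]
 [ 0.7095 -0.0107  0.164 ]
 [ 0.5665  0.0293  0.164 ]
 [ 0.6501  0.319   0.164 ]] [0.30121977 0.14854929 0.30149694]
guide [[ 0.6521 -0.2388  0.098 ]
 [ 0.4868 -0.1894  0.098 ]
 [ 0.7011 -0.078   0.098 ]
 [ 0.5364 -0.0289  0.098 ]] 0.17248895440197232
guide side [[ 0.6488 -0.2495  0.098 ]
 [ 0.4827 -0.2018  0.098 ]]
dir rim 73.5400217379958
dir guide->front 72.94039602494443 0.23367881435137378 front mid [0.6380027  0.00929986 0.164     ] back [ 0.56944919 -0.21409711  0.098     ]
73.03737988922401
72.83915629874596
top [291 186  18  23 174] [297.12643678 194.85632184]
((612.36083984375, -99.69644165039062), (40.02407455444336, 74.70079040527344), 63.436607360839844)
side [238 140  24  61 259] [250.34749035 176.52509653]
((598.2229614257812, 199.26356506347656), (355.6138000488281, 50.15450668334961), 72.65066528320312)
side [286 210  31  25 313] [300.42811502 220.91054313]
((602.7546997070312, -120.19937133789062), (102.53189849853516, 77.8125), 63.48957061767578)
tails [[ 0.60401135 -0.18742682  0.091     ]
 [ 0.54883534 -0.16047201  0.091     ]] front [[ 0.60970913 -0.08041262  0.091     ]]
side tails [[ 0.54975566 -0.15984996  0.091     ]
 [ 0.60307944 -0.18572915  0.091     ]]
```

The bend's pose agrees in both views. Its centre is at about (0.600,-0.127) and its yaw about 63.6°. The box's feed direction is about 73.2° and the doorway is near (0.639,0.013). Before moving I'll check what surrounds the gripper.

```bash
python3 - <<'E'
from h import *
import pickle
C=pickle.load(open('c0.pkl','rb'));t=C['top'];s=C['side']
for n in C: print(n,proj(C[n],[[.145,.608,.231],[.145,.608,.35]]))
f=t['frame'][:,:,::-1];cv2.imwrite('pics/ta.png',cv2.resize(f[200:420,0:320],None,fx=2.5,fy=2.5,interpolation=cv2.INTER_CUBIC))
f=s['frame'][:,:,::-1];cv2.imwrite('pics/sa.png',cv2.resize(f[0:220,0:280],None,fx=2.7,fy=2.7,interpolation=cv2.INTER_CUBIC))
E
```

```text
side [[ 65.76244219 115.66016078]
 [ 57.53729263  82.61740212]]
top [[ 39.24139446 360.94352345]
 [ 11.0623837  375.33114819]]
```

View pics/ta.png

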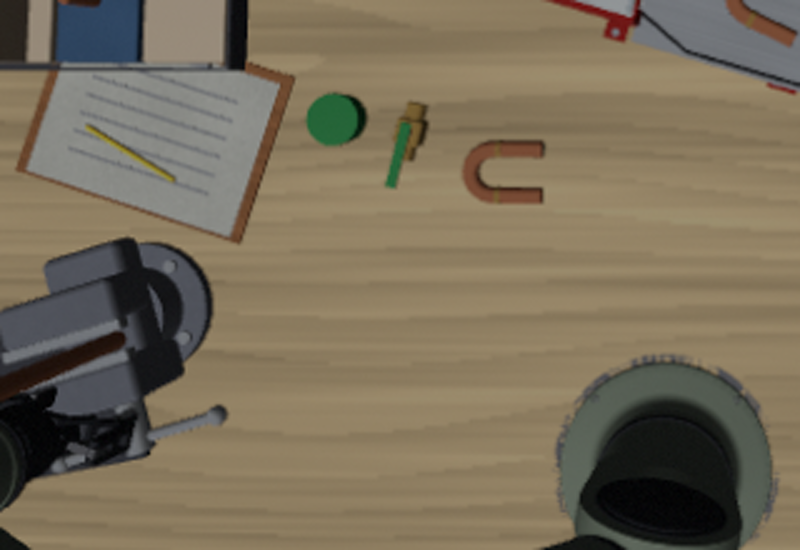

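View pics/sa.png

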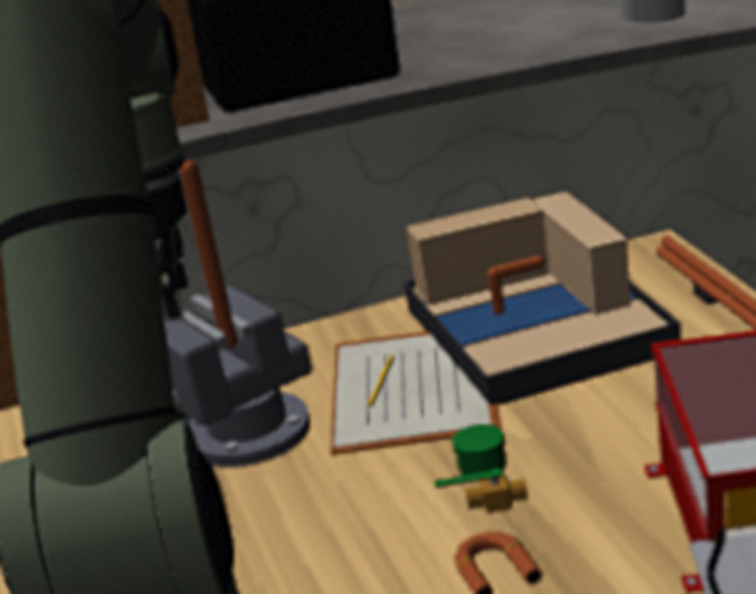

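There's a vise with an upright copper tube beside the gripper: in the top view the tube runs from (49,336) to the left edge, in the side view from (85,128) to (70,61). I'll triangulate it before moving.

```bash
python3 - <<'E'
from h import *
import pickle
C=pickle.load(open('c0.pkl','rb'));t=C['top'];s=C['side']
# vise/tube bottom & tube as line: intersect side rays of tube points with the plane of the tube in the top view
e,d=ray(t,[[49,336],[2,355]]); n=np.cross(d[0],d[1]);
for p in ([85,128],[78,96],[70,61]):
    e2,d2=ray(s,[p]); k=((e-e2)@n)/(d2[0]@n); print(p,(e2+k*d2[0]).round(3))
def tri(a,b):
    e,d=ray(t,[a]);e2,d2=ray(s,[b]);A=np.c_[d[0],-d2[0]];k=np.linalg.lstsq(A,e2-e,rcond=None)[0]
    p,q=e+k[0]*d[0],e2+k[1]*d2[0];print(a,b,((p+q)/2).round(3),np.linalg.norm(p-q).round(4))
tri([49,336],[85,128])
tri([88,365],[60,70])
print(plane(t,[[62,322],[88,365],[58,380],[20,385]],0.1).round(3))
E
```

```text
[85, 128] [0.198 0.616 0.165]
[78, 96] [0.2   0.615 0.285]
[70, 61] [0.2   0.619 0.407]
[49, 336] [85, 128] [0.198 0.62  0.163] 0.003
[88, 365] [60, 70] [0.172 0.38  0.452] 0.064
[[0.223 0.618 0.1  ]
 [0.096 0.534 0.1  ]
 [0.05  0.625 0.1  ]
 [0.033 0.742 0.1  ]]
```

There's an upright tube at about (0.20,0.617), reaching 0.41 m high. That's only 55 mm from the TCP and right in the way of a sweep. So I'll first pull radially inward, slightly away from it, and then sweep round.

```bash
python3 -m inch '[[[-0.9,-0.15,-0.3,0,0,0,1],[-0.9,-0.15,-0.3,0,0,0,1],[-0.9,-0.15,-0.3,0,0,0,1],[-0.9,-0.15,-0.3,0,0,0,1]]]'; python3 - <<'E'
from workcell import robot
from h import *
s=robot.observe();print(s['q'].round(3),s['tcp_pos'].round(3),s['eef_rot'].round(3),s['force'].round(1))
t=robot.camera('top');f=t['frame'][:,:,::-1];cv2.imwrite('pics/ta1.png',cv2.resize(f[200:420,0:320],None,fx=2.5,fy=2.5,interpolation=cv2.INTER_CUBIC))
E
```

```text
clock: 0.7
tcp_pos: [0.0882, 0.4722, 0.2796]
eef_rot: [3.142, 0.0, 1.336]
force: [0.2, -0.1, -0.4]
width: 1.0
[-1.459  0.236 -0.061  1.907  0.017  1.    -0.191] [0.088 0.472 0.28 ] [3.142 0.    1.336] [ 0.2 -0.1 -0.4]
```

View pics/ta1.png

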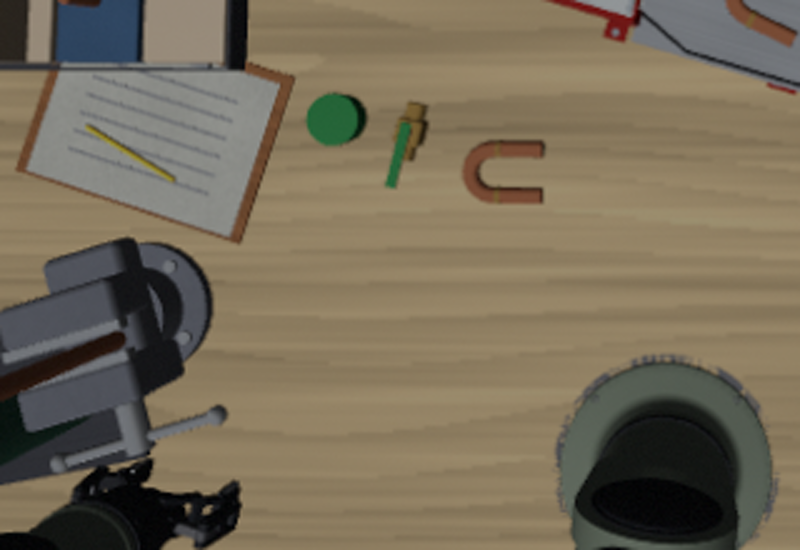

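The gripper is now clear inward of the vise and tube, with its fingers at crop (215,510) and no contact force. Next is the clockwise sweep at radius 0.48 m.

```bash
python3 -m inch '[[[0,1,0,0,0,0.55,0.1],[0,1,0,0,0,0.55,0.1],[0,1,0,0,0,0.55,0.1],[0,1,0,0,0,0.55,0.1],[0,1,0,0,0,0.55,0.1],[0,1,0,0,0,0.55,0.1],[0,1,0,0,0,0.55,0.1],[0,1,0,0,0,0.55,0.1],[0,1,0,0,0,0.55,0.1],[0,1,0,0,0,0.55,0.1],[0,1,0,0,0,0.55,0.1],[0,1,0,0,0,0.55,0.1]]]'; python3 - <<'E'
from workcell import robot
s=robot.observe();print(s['q'].round(3))
E
```

```text
clock: 2.25
tcp_pos: [0.4449, 0.1794, 0.2793]
eef_rot: [3.142, -0.0, 0.343]
force: [0.3, 0.4, 0.9]
width: 0.546
[-0.823  0.245  0.383  1.926 -0.109  0.991 -0.047]
```

```bash
python3 -m inch '[[[0.2,1,0,0,0,0.385,0.1],[0.2,1,0,0,0,0.385,0.1],[0.2,1,0,0,0,0.385,0.1],[0.2,1,0,0,0,0.385,0.1],[0.2,1,0,0,0,0.385,0.1],[0.2,1,0,0,0,0.385,0.1],[0.2,1,0,0,0,0.385,0.1],[0.2,1,0,0,0,0.385,0.1],[0.2,1,0,0,0,0.385,0.1],[0.2,1,0,0,0,0.385,0.1],[0.2,1,0,0,0,0.385,0.1]]]'; python3 - <<'E'
from workcell import robot
s=robot.observe();print(s['q'].round(3))
E
```

```text
clock: 3.62
tcp_pos: [0.5555, -0.2477, 0.2791]
eef_rot: [3.142, 0.0, -0.291]
force: [0.1, 0.1, -0.1]
width: 0.552
[-0.089  0.517  0.619  1.613 -0.324  1.117  0.321]
```

```bash
python3 -m inch '[[[0,0,0,0.93,0,0,0.1],[0,0,0,0.93,0,0,0.1],[0,0,0,0.93,0,0,0.1],[0,0,0,0.93,0,0,0.1],[0,0,0,0.93,0,0,0.1],[0,0,0,0,0,0,0.1]]]'; python3 - <<'E'
from workcell import robot
from h import *
s=robot.observe();print(s['q'].round(3))
R0=R.from_euler('xyz',s['eef_rot']).as_matrix();print(R0.round(3))
for n,k in(('top',(slice(100,300),slice(150,420))),('side',(slice(100,330),slice(180,420)))):
    t=robot.camera(n);f=t['frame'][:,:,::-1];p=proj(t,[s['tcp_pos']])[0];print(n,p);cv2.imwrite(f'pics/{n}2.png',cv2.resize(f[k],None,fx=2.6,fy=2.6,interpolation=cv2.INTER_CUBIC))
E
```

```text
clock: 4.38
tcp_pos: [0.5543, -0.2485, 0.2776]
eef_rot: [-2.443, 0.003, -0.293]
force: [0.2, 0.2, 0.1]
width: 0.549
[ 0.428  0.651  0.361  1.518 -0.832  1.462  0.758]
[[ 0.957 -0.223  0.184]
 [-0.289 -0.733  0.616]
 [-0.003 -0.643 -0.766]]
top [354.95062968 210.80610361]
side [313.13342932 194.06429953]
```

View pics/top2.png

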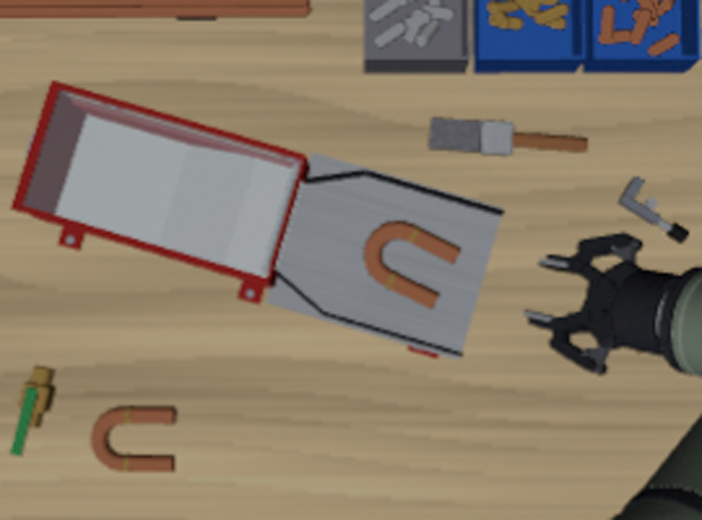

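View pics/side2.png

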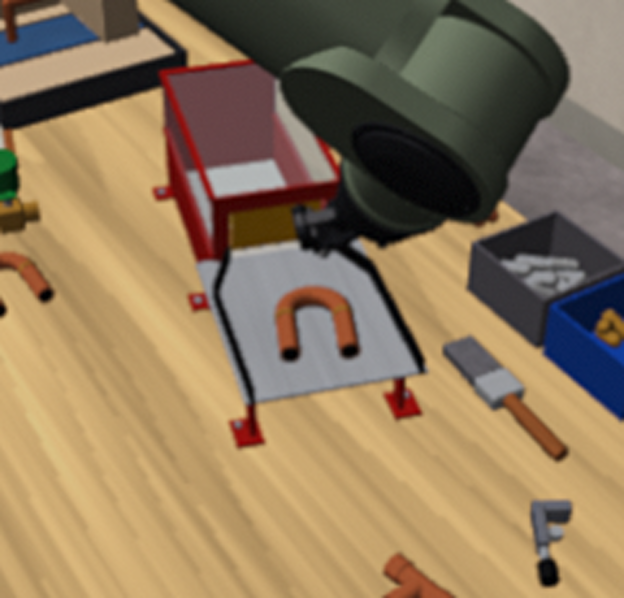

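The fingertips' midpoint in the top view, (355.6,211.0), matches the projected TCP at (355.0,210.8). The tips are about 56 mm apart, which suits the tails at ±30 mm. The lean is right, so I'll descend behind the tray's end.

```bash
python3 -m inch '[[[0.02,0.6,0.716,0,0,0,0.1],[0.02,0.6,0.716,0,0,0,0.1],[0.02,0.6,0.716,0,0,0,0.1],[0.02,0.6,0.716,0,0,0,0.1],[0,0.3,0.36,0,0,0,0.1],[0,0,0,0,0,0,0.1]]]'; cat > st.py <<'E'
from workcell import robot
from h import *
s=robot.observe();u=np.array([.289,.957]);l=np.array([-.957,.289])
d=s['tcp_pos'][:2]-[.639,.013];print('box x,y,h mm',(1000*np.array([d@u,d@l,s['tcp_pos'][2]-.08])).round(1),'F',s['force'].round(1),'q',s['q'].round(2))
R0=R.from_euler('xyz',s['eef_rot']).as_matrix();print('lean',np.degrees(np.arccos(-R0[2,2])).round(1),'fwd',(R0.T@[*u,0]).round(3),'down',(R0.T@[0,0,-1]).round(3),'left',(R0.T@[*l,0]).round(3))
def pic(n,name,a,b,k=2.6):
    t=robot.camera(n);f=t['frame'][:,:,::-1];cv2.imwrite(f'pics/{name}.png',cv2.resize(f[a[0]:a[1],b[0]:b[1]],None,fx=k,fy=k,interpolation=cv2.INTER_CUBIC))
E
python3 st.py; python3 - <<'E'
from st import pic
pic('top','t3',(100,300),(150,420));pic('side','s3',(100,330),(180,420))
E
```

```text
clock: 5.22
tcp_pos: [0.5588, -0.2465, 0.111]
eef_rot: [-2.444, 0.001, -0.288]
force: [-0.0, 0.0, -0.1]
width: 0.555
box x,y,h mm [-271.6    1.8   31. ] F [-0.   0.  -0.1] q [ 0.46  0.86  0.3   1.6  -0.92  1.25  0.96]
lean 39.9 fwd [ 0.005 -0.766  0.642] down [0.001 0.642 0.767] left [-1.    -0.004  0.004]
box x,y,h mm [-271.6    1.8   31. ] F [-0.   0.  -0.1] q [ 0.46  0.86  0.3   1.6  -0.92  1.25  0.96]
lean 39.9 fwd [ 0.005 -0.766  0.642] down [0.001 0.642 0.767] left [-1.    -0.004  0.004]
```

View pics/t3.png

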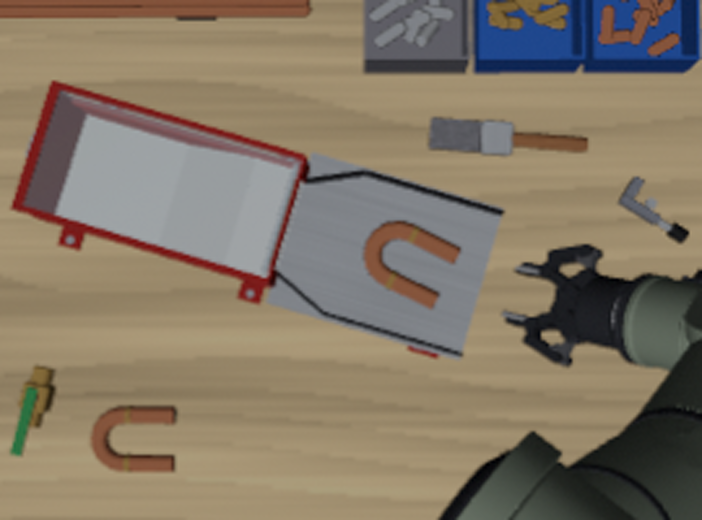

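View pics/s3.png

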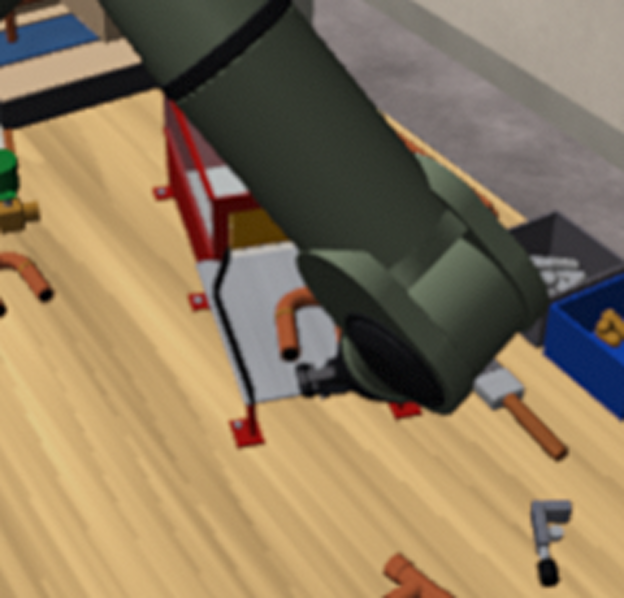

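```bash
python3 -m inch '[[[0,0.32,0.384,0,0,0,0.1],[0,0,0,0,0,0,0.1],[0,-0.766,0.642,0,0,0,0.1],[0,0,0,0,0,0,0.1]]]'; python3 st.py
```

```text
clock: 5.82
tcp_pos: [0.5709, -0.2059, 0.0918]
eef_rot: [-2.442, -0.0, -0.286]
force: [0.1, 0.2, 0.4]
width: 0.552
box x,y,h mm [-229.2    1.9   11.8] F [0.1 0.2 0.4] q [ 0.41  0.86  0.27  1.65 -0.96  1.18  0.97]
lean 40.1 fwd [ 0.007 -0.765  0.644] down [-0.     0.644  0.765] left [-1.    -0.006  0.005]
```

```bash
python3 -m inch '[[[0,-0.27,0.225,0,0,0,0.1],[0,-0.27,0.225,0,0,0,0.1],[0,-0.27,0.225,0,0,0,0.1],[0,-0.27,0.225,0,0,0,0.1],[0,0,0,0,0,0,0.1]]]'; python3 - <<'E'
from st import pic
pic('top','t4',(100,300),(150,420));pic('side','s4',(100,330),(180,420))
E
```

```text
clock: 6.45
tcp_pos: [0.5863, -0.1535, 0.0914]
eef_rot: [-2.443, 0.0, -0.288]
force: [-0.2, 0.5, -0.2]
width: 0.55
box x,y,h mm [-174.6    2.3   11.4] F [-0.2  0.5 -0.2] q [ 0.34  0.84  0.25  1.71 -1.    1.11  0.94]
lean 40.0 fwd [ 0.006 -0.766  0.643] down [0.    0.643 0.766] left [-1.    -0.004  0.004]
```

View pics/t4.png

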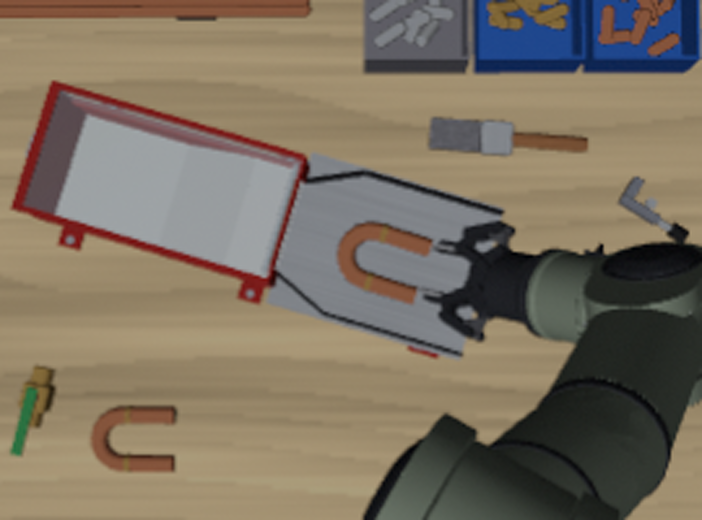

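View pics/s4.png

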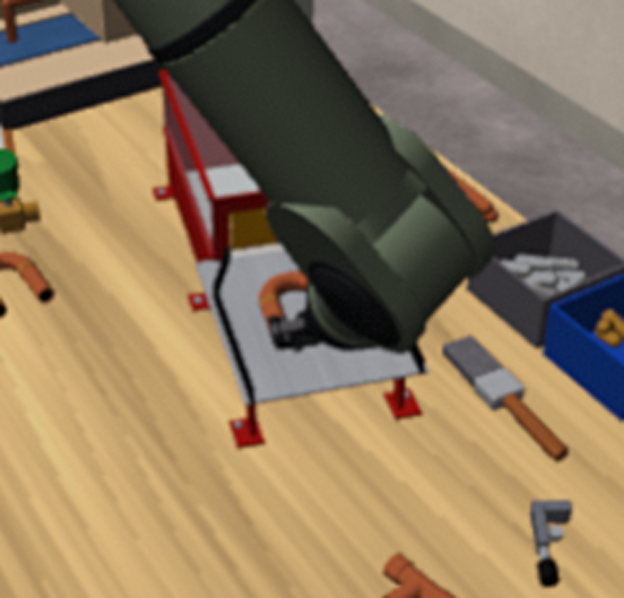

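Both fingertips now bear on both tails (crop (430,248) and (415,297)) and the bend is squared up with the box. I'll keep pushing.

```bash
python3 -m inch '[[[0.005,-0.27,0.225,0,0,0,0.1],[0.005,-0.27,0.225,0,0,0,0.1],[0.005,-0.27,0.225,0,0,0,0.1],[0.005,-0.27,0.225,0,0,0,0.1],[0.005,-0.27,0.225,0,0,0,0.1],[0.005,-0.27,0.225,0,0,0,0.1],[0.005,-0.27,0.225,0,0,0,0.1],[0.005,-0.27,0.225,0,0,0,0.1],[0,0,0,0,0,0,0.1]]]'; python3 - <<'E'
from st import pic
pic('top','t5',(100,300),(150,420));pic('side','s5',(100,330),(180,420))
E
```

```text
clock: 7.68
tcp_pos: [0.6199, -0.0462, 0.0917]
eef_rot: [-2.443, -0.0, -0.288]
force: [0.6, 0.4, -0.0]
width: 0.554
box x,y,h mm [-62.2   1.2  11.7] F [ 0.6  0.4 -0. ] q [ 0.19  0.8   0.19  1.77 -1.09  0.99  0.87]
lean 40.0 fwd [ 0.006 -0.766  0.643] down [-0.     0.643  0.766] left [-1.    -0.004  0.004]
```

View pics/t5.png

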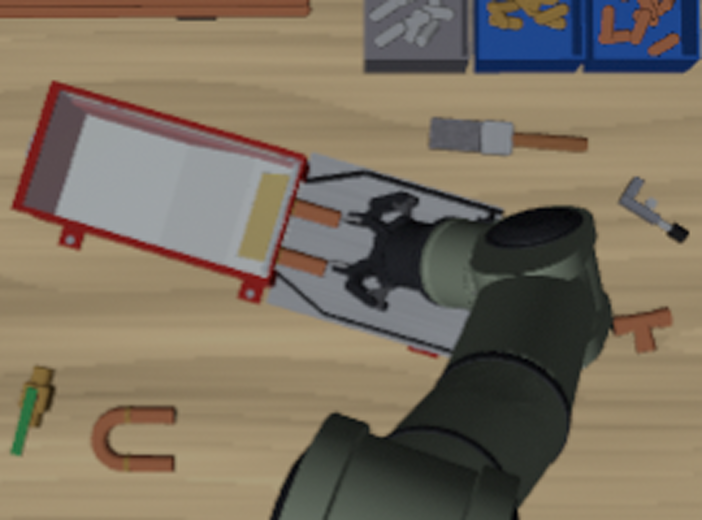

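View pics/s5.png

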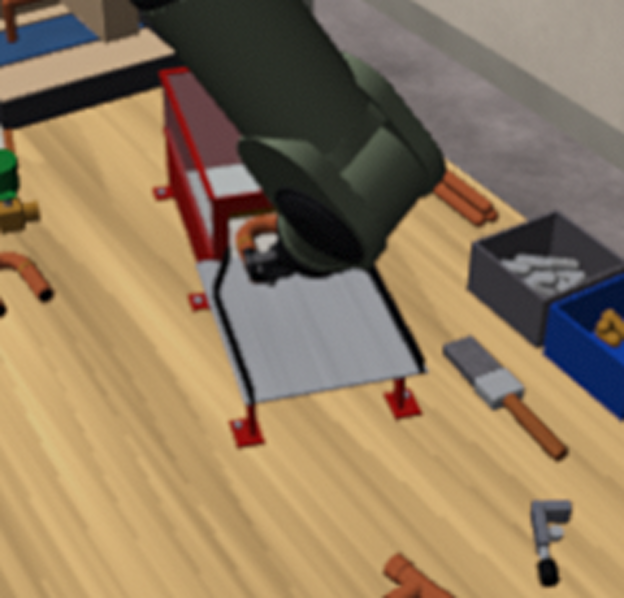

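The flap is lifting on the bend, the yellow patch at crop (263,215), and the tails are at (343,218) and (326,268) with both fingers still behind them. I'll check how far the tails still have to go.

```bash
python3 - <<'E'
from h import *
import pickle
t=pickle.load(open('c0.pkl','rb'))['top']
P=plane(t,np.array([[343,217],[326,269]])/2.6+[150,100],.095)[:,:2]-[.639,.013]
print(P@np.array([[.289,-.957],[.957,.289]]))
E
python3 -m inch '[[[0.005,-0.27,0.225,0,0,0,0.1],[0.005,-0.27,0.225,0,0,0,0.1],[0.005,-0.27,0.225,0,0,0,0.1],[0.005,-0.27,0.225,0,0,0,0.1],[0,0,0,0,0,0,0.1]]]'; python3 - <<'E'
from st import pic
pic('top','t6',(100,300),(150,420));pic('side','s6',(100,330),(180,420))
E
```

```text
[[-0.06015959 -0.02756485]
 [-0.05887273  0.03737619]]
clock: 8.4
tcp_pos: [0.6366, 0.0077, 0.0919]
eef_rot: [-2.443, 0.0, -0.287]
force: [-0.4, -0.8, 0.1]
width: 0.551
box x,y,h mm [-5.8  0.8 11.9] F [-0.4 -0.8  0.1] q [ 0.12  0.8   0.16  1.78 -1.13  0.93  0.82]
lean 40.0 fwd [ 0.006 -0.766  0.643] down [0.    0.643 0.766] left [-1.    -0.005  0.004]
```

View pics/t6.png

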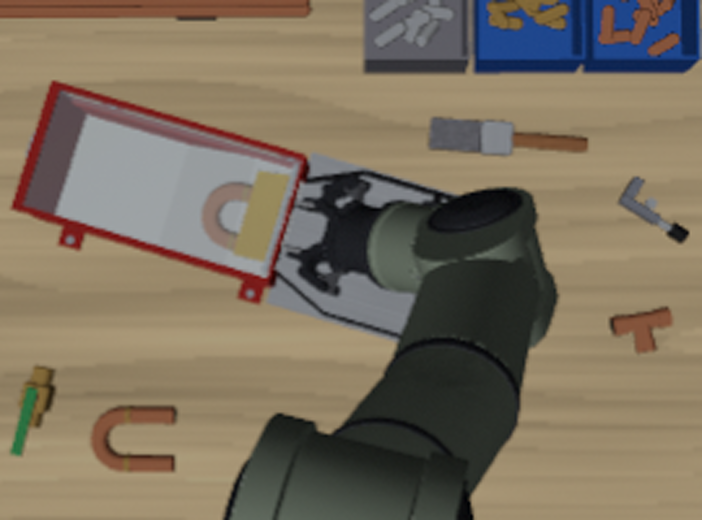

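View pics/s6.png

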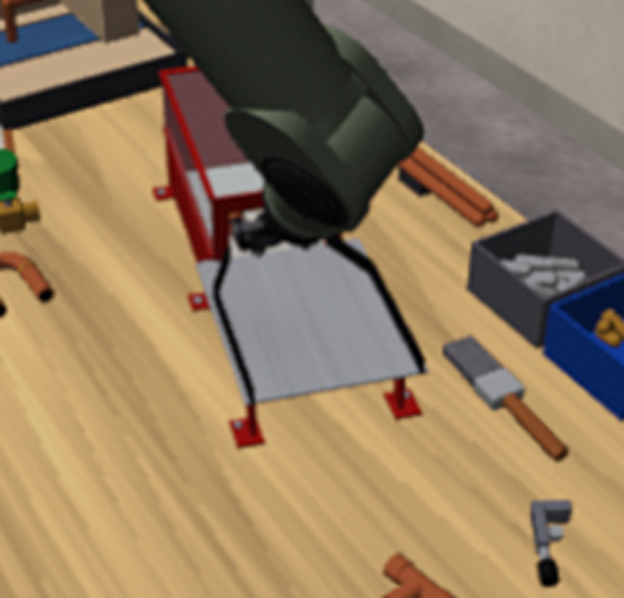

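The bend is under the flap and its front is at crop (205,215). Its tails are right at the doorway. About 15–20 mm more is needed, so I'll take smaller steps and watch the force.

```bash
python3 -m inch '[[[0,-0.19,0.16,0,0,0,0.1],[0,-0.19,0.16,0,0,0,0.1],[0,0,0,0,0,0,0.1]]]'; python3 - <<'E'
from st import pic
pic('top','t7',(100,300),(150,420));
E
```

```text
clock: 8.88
tcp_pos: [0.6422, 0.0263, 0.0918]
eef_rot: [-2.443, 0.0, -0.288]
force: [-0.4, -0.2, -0.1]
width: 0.548
box x,y,h mm [13.6  0.8 11.8] F [-0.4 -0.2 -0.1] q [ 0.09  0.8   0.15  1.78 -1.15  0.91  0.81]
lean 40.0 fwd [ 0.005 -0.766  0.643] down [0.    0.643 0.766] left [-1.    -0.004  0.004]
```

View pics/t7.png

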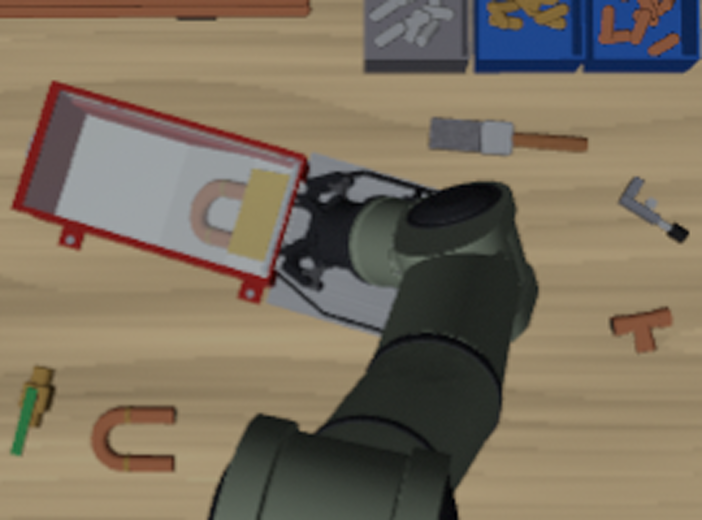

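The bend's front has reached crop (192,215), but it hasn't tipped yet. Before going further I'll check the knuckles' clearance to the front wall.

```bash
python3 - <<'E'
from st import *
pic('top','t8',(140,230),(210,340),6); pic('side','s8',(150,230),(230,340),7)
E
```

```text
box x,y,h mm [12.9  0.6 11.7] F [-0.8 -0.1  0.1] q [ 0.09  0.8   0.15  1.78 -1.14  0.91  0.81]
lean 40.0 fwd [ 0.005 -0.766  0.642] down [-0.     0.642  0.766] left [-1.    -0.004  0.003]
```

View pics/t8.png

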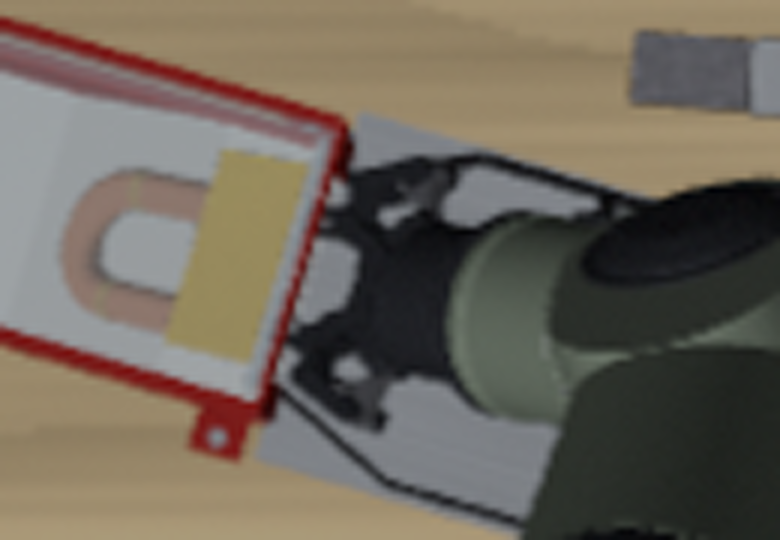

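View pics/s8.png

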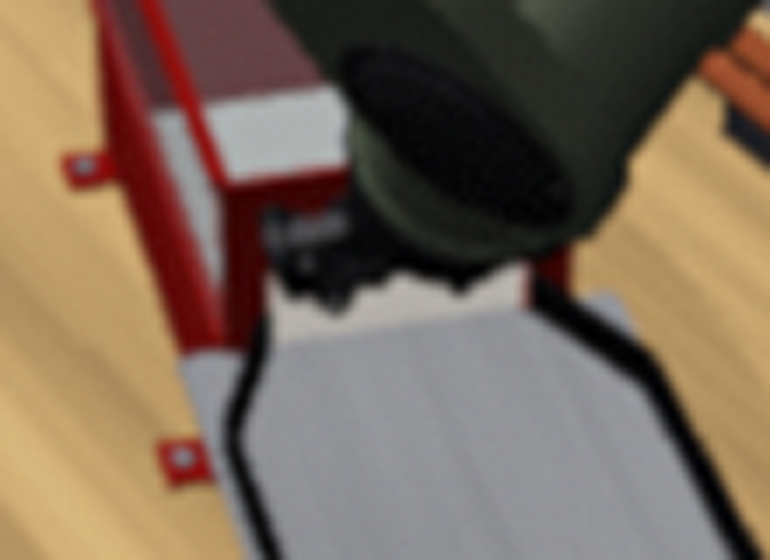

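```bash
python3 - <<'E'
from h import *
import pickle
t=pickle.load(open('c0.pkl','rb'))['top']
M=np.array([[.289,-.957],[.957,.289]])
def b(p,z): return ((plane(t,np.array(p)/6+[210,140],z)[:,:2]-[.639,.013])@M*1000).round(1)
print('front',b([[63,250]],.091),b([[63,250]],.098))
print('bend sides',b([[130,170],[95,318]],.091))
print('rim front',b([[345,130],[265,415]],.164))
for z in(.11,.13,.15): print('kn',z,b([[348,190],[300,375],[330,225],[292,335]],z))
E
```

```text
front [[124.1  21.6]] [[122.7  22.1]]
bend sides [[103.3 -28.2]
 [ 97.7  50.5]]
rim front [[ -4.5 -69.5]
 [ -8.2  75. ]]
kn 0.11 [[ -9.7 -48.4]
 [-14.   49. ]
 [ -6.2 -28.6]
 [ -4.1  30.7]]
kn 0.13 [[-11.5 -45.9]
 [-15.8  49.9]
 [ -8.  -26.4]
 [ -6.1  31.9]]
kn 0.15 [[-13.3 -43.4]
 [-17.5  50.9]
 [ -9.9 -24.3]
 [ -8.   33.2]]
```

By the picture the bend's front is at box x≈124 mm, so its tail is at about 19 mm. The knuckles lie within ±50 mm, just short of the wall. I'll push about 9 mm more with a little extra lean.

```bash
python3 -m inch '[[[0,-0.09,0.075,0.3,0,0,0.1],[0,-0.09,0.075,0.3,0,0,0.1],[0,0,0,0,0,0,0.1]]]'; python3 - <<'E'
from st import *
pic('top','t9',(140,230),(170,300),6); pic('side','s9',(150,230),(230,340),7)
E
```

```text
clock: 9.4
tcp_pos: [0.6445, 0.0331, 0.0912]
eef_rot: [-2.353, 0.001, -0.291]
force: [-0.0, -0.1, -0.6]
width: 0.552
box x,y,h mm [20.8  0.6 11.2] F [-0.  -0.1 -0.6] q [ 0.16  0.82  0.09  1.78 -1.2   0.94  0.87]
lean 45.2 fwd [ 0.002 -0.704  0.709] down [0.001 0.71  0.705] left [-1.    -0.001  0.003]
```

View pics/t9.png

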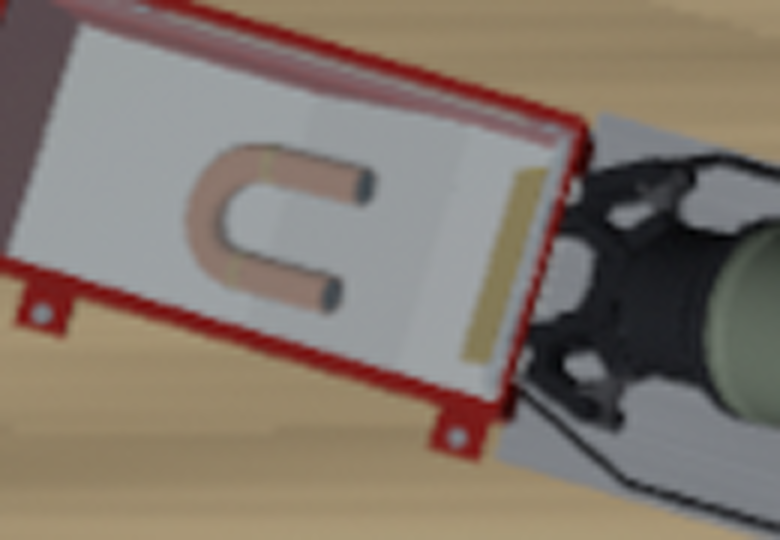

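The bend has slid down the chute and lies at crop (270,230). Now I'll draw the fingers straight back out.

```bash
python3 -m inch '[[[0,0.35,-0.355,0,0,0,0.1],[0,0.35,-0.355,0,0,0,0.1],[0,0.35,-0.355,0,0,0,0.1],[0,0.5,-0.505,0,0,0,0.1],[0,0.5,-0.505,0,0,0,0.1],[0,0.5,-0.505,0,0,0,0.1],[0,-0.4,-0.8,0,0,0,0.1],[0,-0.4,-0.8,0,0,0,0.1],[0,-0.4,-0.8,0,0,0,0.1],[0,0,0,0,0,0,0.1]]]'; python3 - <<'E'
from st import *
pic('top','t10',(100,300),(150,420)); pic('side','s10',(100,330),(180,420))
E
```

```text
clock: 10.75
tcp_pos: [0.5939, -0.1405, 0.1964]
eef_rot: [-2.356, -0.004, -0.291]
force: [0.5, 0.5, -0.6]
width: 0.549
box x,y,h mm [-159.9   -1.2  116.4] F [ 0.5  0.5 -0.6] q [ 0.36  0.71  0.23  1.67 -0.97  1.26  0.82]
lean 45.0 fwd [ 0.002 -0.706  0.707] down [-0.004  0.708  0.707] left [-1.    -0.004 -0.001]
```

View pics/t10.png

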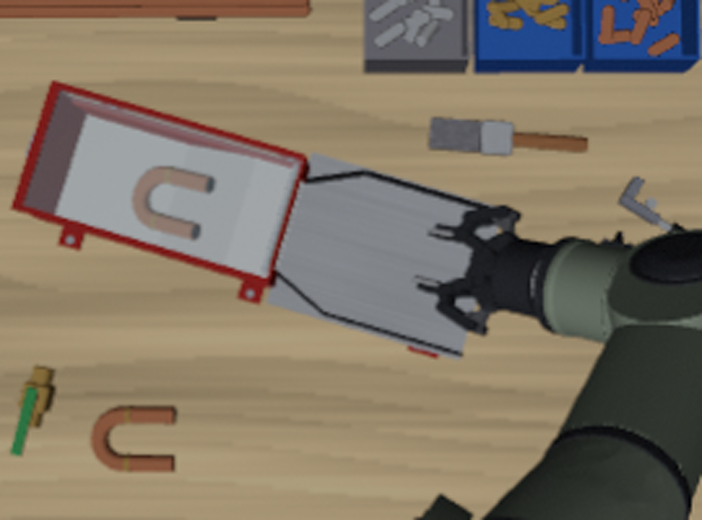

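View pics/s10.png

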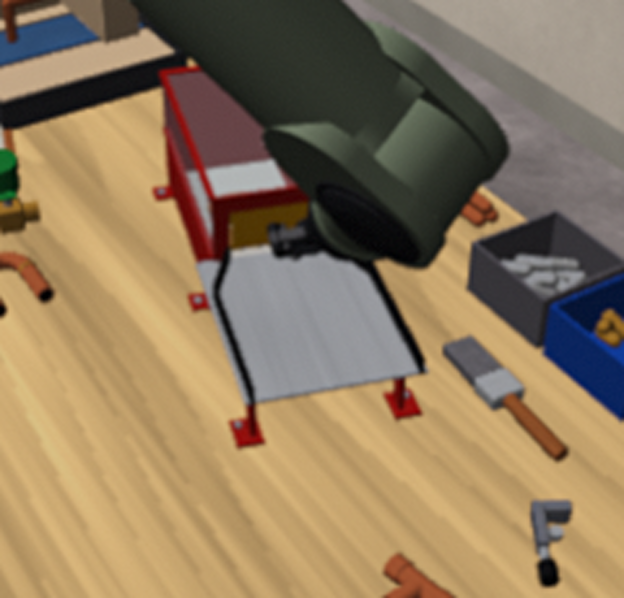

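The flap hangs shut in the side view (crop (268,225)) and the bend lies inside the box. I'll wait a second, confirm it's at rest, and work out where it lies.

```bash
python3 -m inch '[[[0,-0.2,-0.5,0,0,0,0.1],[0,-0.2,-0.5,0,0,0,0.1],[0,0,0,0,0,0,0.1],[0,0,0,0,0,0,0.1],[0,0,0,0,0,0,0.1],[0,0,0,0,0,0,0.1],[0,0,0,0,0,0,0.1],[0,0,0,0,0,0,0.1],[0,0,0,0,0,0,0.1]]]'; python3 - <<'E'
from st import *
import pickle
c0=pickle.load(open('c0.pkl','rb'))
M=np.array([[.289,-.957],[.957,.289]])
t=c0['top']
def b(p,z): return ((plane(t,np.array(p)/6+[170,140],z)[:,:2]-[.639,.013])@M*1000).round(1)
for z in(.023,.05,.08): print(z,'front',b([[187,222]],z),'tails',b([[366,185],[332,294]],z))
pic('top','t11',(140,230),(170,300),6);pic('side','s11',(100,330),(180,420))
for n in c0:
    f=robot.camera(n)['frame'];d=np.abs(f.astype(int)-c0[n]['frame']).max(2).astype(np.uint8)
    cv2.imwrite(f'pics/d_{n}.png',np.hstack([(d>25).astype(np.uint8)*255]))
E
```

```text
clock: 11.98
tcp_pos: [0.5888, -0.1542, 0.2338]
eef_rot: [-2.354, 0.0, -0.289]
force: [-0.1, 0.0, 0.1]
width: 0.55
box x,y,h mm [-174.5   -0.3  153.8] F [-0.1  0.   0.1] q [ 0.37  0.67  0.25  1.64 -0.94  1.32  0.77]
lean 45.1 fwd [ 0.004 -0.705  0.708] down [0.    0.709 0.706] left [-1.    -0.003  0.003]
0.023 front [[202.5  20.6]] tails [[114.9 -26.9]
 [114.8  35.4]]
0.05 front [[196.   22.4]] tails [[110.1 -24.2]
 [110.1  36.8]]
0.08 front [[188.8  24.3]] tails [[104.9 -21.2]
 [104.8  38.5]]
```

View pics/t11.png

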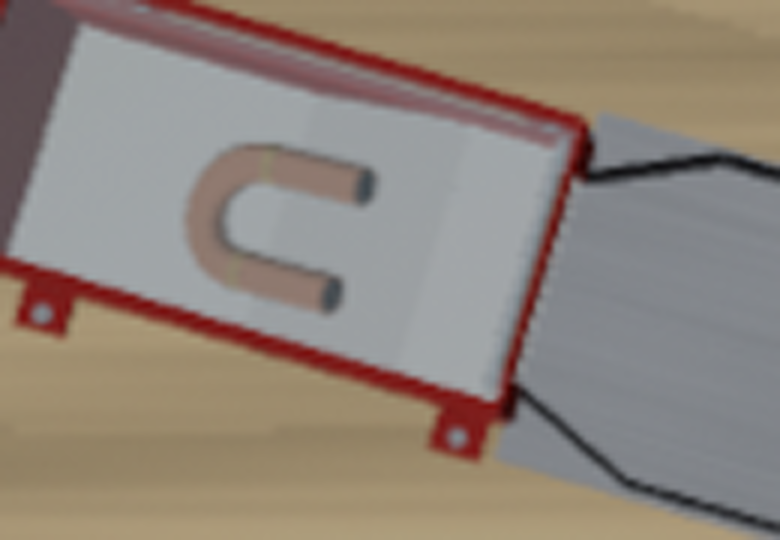

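View pics/s11.png

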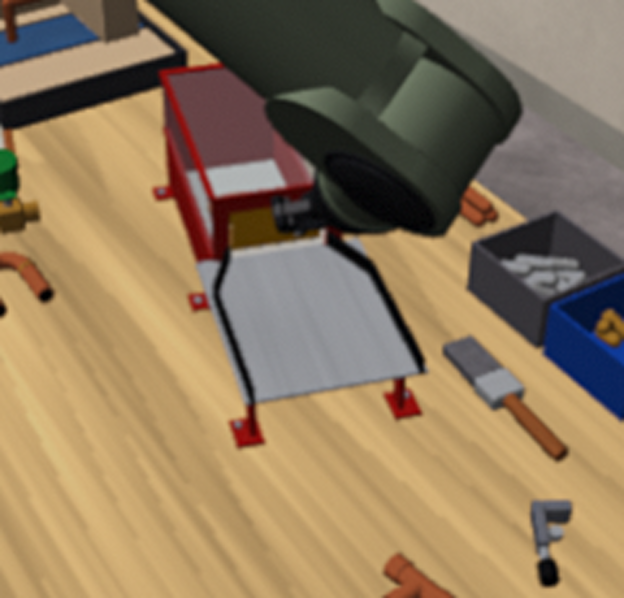

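View pics/d_top.png

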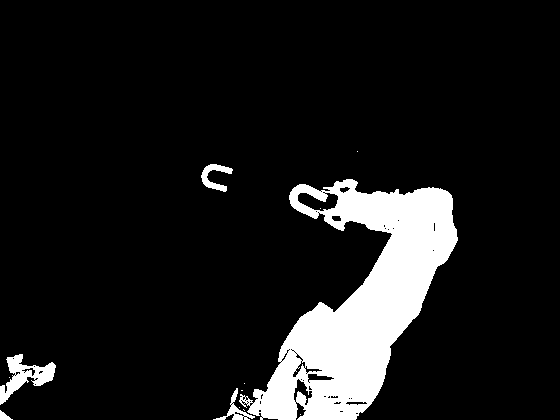

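View pics/d_side.png

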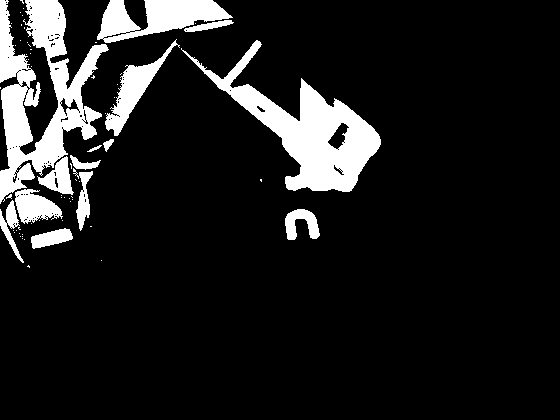

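The side difference picture shows changes only at the arm and at the bend's old place on the tray (301,224). The flap's visible part matches its shut picture, and everything else on the bench is unchanged.

```bash
python3 - <<'E'
from workcell import robot
print(robot.hand_in())
E
```

```text
the job is handed in; nothing more can be done
None
```

The failed bend is in the reject box and the flap is shut behind it. I pushed it with half-open fingertips leaning 40–45° forward, both on its tube ends, along the tray, through the flap and past the chute lip. I then drew the fingers straight out and handed the job in after about 12 s.

**Last checks:**
- **Bend:** it's at rest, unchanged between two views over 2 s apart. Its round end is at about box x = 200 mm. Its tails measure about x = 110 mm, so they probably still lean on the lower chute instead of lying flat on the floor.
- **Flap:** the part I could see matches its shut picture from the start; the gripper hid the rest.
- **Everything else:** comparing before and after pictures, only the arm and the bend had moved. The arm hid the tee in the top view, but the side view shows it unchanged.
- **Forces:** contact readings stayed around 1 N or less. The fingers were clear of everything when I handed in.

The bend didn't tip when its tail measured about 19 mm past the doorway. It needed roughly 8 mm more, with 5° extra lean, before it slid down.

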